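# Pack the inspected sample kit into its box

## Task

Pack the inspected kit into the shallow wooden kit box: the large brass union nut, the U-shaped steel go-no-go gauge and the chrome pipe plug, in one row with the gauge in between, so that the brass and the chrome cannot rub together. Lower each piece without dropping it, and leave each standing upright as it stands now (gauge jaws up, plug head up), flat on the floor of the box. Leave the small lock nut, the tile weight, the jar and the caliper where they are.

Things in the scene. Friction and masses are not known exactly. Their poses are not given: they have to be found in the camera images.
- kit_box: shallow open wooden kit box, fixed to the bench. Outside 72 x 143 mm and 24 mm high, walls 7 mm thick; inside 58 mm (its x) by 129 mm (its y), floor 6 mm above the bench, so 18 mm deep. Origin: centre of the underside, on the bench; x across the box, y along it, z up.
- kit_box_floor (a point): centre of the box's inner floor, 6 mm above the bench; axes as the box's.
- union_nut: large brass hexagonal union nut, a hexagonal tube standing on end: 46 mm across flats, 53 mm across corners, 42 mm tall, wall 7 mm, open bore. Origin: centre of the underside; z up along the bore; its own x axis is square to a flat (flats every 60 degrees), y points to a corner.
- snap_gauge: go-no-go snap gauge, a U of flat steel standing upright with both jaws up: 20 mm thick (its x), 48 mm wide over the jaws (its y), 52 mm tall (z); solid to 22 mm height, then two jaws 12 mm wide with a 24 mm gap between. Origin: centre of the underside.
- pipe_plug: chrome pipe plug standing on its threaded end: round body 44 mm in diameter and 26 mm high, with a 24 x 24 mm square head on it, 22 mm high (48 mm tall in all). Origin: centre of the underside; z up; x and y square to the head's sides.
- lock_nut: small thin brass hexagonal lock nut lying flat, 32 mm across flats, 14 mm high; not part of the kit, stays where it is. Origin: centre of the underside.
- tile_weight: tan ceramic tile weight, a plain slab 45 x 70 x 22 mm (x, y, z); stays where it is. Origin: centre of the underside.
- grease_jar: amber jar with a steel cap, 60 mm in diameter, 75 mm tall; stays where it is. Origin: centre of the underside.
- caliper: steel caliper lying flat, about 200 mm long (its y) and 9 mm thick, jaws towards its -x; stays where it is. Origin: under the middle of its beam.
Not all that is in view belongs to the job. Several things have the shape of the union_nut; the one meant has the colours described above.

How it is judged (in metres and radians):
At the end, for the whole second after the job is handed in: Union nut, snap gauge and pipe plug at rest inside the kit box, each underside on its floor (origin 3 to 9 mm above the box's underside), upright within 0.08 rad, the nut and the plug on opposite sides of the gauge (over 15 mm from its middle plane), at either end (x of union_nut in the frame of kit_box between -0.03 and 0.03 m and y of union_nut in the frame of kit_box between -0.066 and 0.066 m and z of union_nut in the frame of kit_box between 0.003 and 0.009 m and angle between each of union_nut, snap_gauge, pipe_plug's own z axis and vertical below 0.08 rad and linear speed of each of union_nut, snap_gauge, pipe_plug below 0.02 m/s and angular speed of each of union_nut, snap_gauge, pipe_plug below 0.2 rad/s and x of snap_gauge in the frame of kit_box between -0.03 and 0.03 m and y of snap_gauge in the frame of kit_box between -0.066 and 0.066 m and z of snap_gauge in the frame of kit_box between 0.003 and 0.009 m and x of pipe_plug in the frame of kit_box between -0.03 and 0.03 m and y of pipe_plug in the frame of kit_box between -0.066 and 0.066 m and z of pipe_plug in the frame of kit_box between 0.003 and 0.009 m and ((x of union_nut in the frame of snap_gauge above 0.015 m and x of pipe_plug in the frame of snap_gauge below -0.015 m) or (x of union_nut in the frame of snap_gauge below -0.015 m and x of pipe_plug in the frame of snap_gauge above 0.015 m))); the robot touches nothing.
It fails at once if a piece is dropped or thrown (over 0.7 m/s while out of the fingers, a fall of about 25 mm) ((linear speed of union_nut above 0.7 m/s and contact force between the fingers and union_nut below 0.05 N) or (linear speed of snap_gauge above 0.7 m/s and contact force between the fingers and snap_gauge below 0.05 N) or (linear speed of pipe_plug above 0.7 m/s and contact force between the fingers and pipe_plug below 0.05 N)).
It fails at once if a bystander (lock nut, tile weight, jar or caliper) is moved by more than 20 mm (distance of any of lock_nut, tile_weight, grease_jar, caliper from where it was at the start of the episode above 0.02 m).
It also fails if it takes over 72 s, if anything falls off the work surface, if the arm or the gripper's body presses on something with over 40 N, if the wrist force passes 120 N, or if a joint passes its speed limit or range.

## Robot

A 6-joint arm with a two-finger parallel gripper is mounted at the origin on the work surface. World frame = base frame: x ahead of the robot, y to its left, z up, the work surface at z = 0. Lengths are in mm, angles in rad, forces in N, time in s.
With the tool pointing down it reaches from about 275 to 1000 mm from the base axis. Payload 8.4 kg.
Tool frame: the origin (TCP) lies midway between the tips of the shut fingers; the grasp point (between the pads) lies 19 mm behind it; z points along the fingers, y is the line along which they close (so a half turn about z gives the same grasp; the last joint's range is limited). The gripper opens to 85 mm and grips with 20 to 120 N. Pads are 22 mm wide; open, the fingers measure 114 mm over their backs; the gripper's body (76 mm by 85 mm) begins 54 mm behind the grasp point. The pads swing forward as they close: fully open they stand 13 mm farther back than shut.
Start: joints at [1.121, 0.353, 1.633, -0, 1.155, -0.002], TCP at [270.614, 563.379, 231.281] pointing down, gripper open.
Joint ranges: [-2.63, 2.63], [-0.92, 2.1], [0.06, 2.66], [-1.3, 4.44], [0, 2.69], [-3.02, 3.02]. Speed limits (rad/s): [2.22, 2.22, 2.79, 3.14, 3.14, 3.14].

## Interface

Orientations are given as [roll, pitch, yaw] about the fixed x, y, z axes, in that order (R = Rz(yaw) Ry(pitch) Rx(roll)).
In Python, from rig import r, cams gives the robot as it stands. The module is installed in compiled form; this text tells all that it offers.
- The arm moves only by the tool send_rows, never from a script. Its argument "targets" is one flat list of numbers, 7 for each row, row after row: the shift along the tool's x, y, z in m, then the turn, a rotation vector about the tool's x, y, z in rad, then the opening, from -1 (shut) to 1 (fully open). In form: [tx, ty, tz, wx, wy, wz, fingers, tx, ty, tz, wx, wy, wz, fingers, ...]. A call has 1 to 12 rows; each row is the pose to reach, as a shift and turn from the pose commanded when the call began, along the tool's axes at that moment; what a row does not reach only later rows make up. A row lasts 1/12 s, in which the tool goes at most 41.7 mm and 7.16 degrees, less where a joint would pass 70% of its speed; a pose out of reach is approached as far as the arm can. A call with a gripper value outside its range is refused whole. The fingers move at their own pace and stop on an object; "grip_force" is the grip in N (left out, the last holds). Time passes only in rows, so rows that repeat a pose let the fingers close. It gives the time, the measured TCP pose, the force, the opening and the grip force at its end, in the units of the state.
- r.sense(): the state, without advancing time (a new reading comes with each control period).
- cams.grab_frame(name): name is "side" or "top" or "wrist"; returns a dict with "color" (420x560x3 uint8, blue, green, red), "fx", "fy", "cx", "cy" (pixels), "k1" (the pictures are not rectified: a ray, as slopes to the right and down, at radius r is drawn at 1 + k1 r^2 times it, then the intrinsics apply), "xyz" and "attitude" of the camera in the world. Camera axes: x right, y down, z forward; pixel columns grow to the right and rows downward; lengths in mm; the calibration is good to about 2 mm. A picture is of the moment at which its call begins. There is no depth.
- r.sign_off(): hands the job in; it is judged then, once.
The state is a dict: "clock": time; "qpos": joint angles; "qvel": joint speeds; "joint_efforts": joint torques, N m; "eef_pos": TCP position; "tcp_rot": TCP orientation; "contact_force": force on the tool from outside, world axes, zero at the start; "wrist_torque": the same for the moment, N m; "opening": opening from 0.0 (shut) to 1.0 (fully open); "grasp_force": force on a finger pad.
Only numpy, scipy, OpenCV 4.12 (cv2) and the standard library are available. Lean on these libraries where they do the work, as an engineer would, in place of code of your own. Each camera call takes 0.05 s, during which the arm holds its last target. There are 200 camera calls.

## Working session

There is one attempt and no reset: what is moved stays moved. The work goes in short steps, Python scripts to look and compute and a tool call to move; the robot and the scene stay as the last step left them, time stands still between calls to the robot, and variables do not carry over. Pictures are saved under pics/ and viewed, at most 10 in all, crops included, and the job is handed in when it is done.

Besides the shell and the picture viewer there is one more tool, called after "Request:" as name(argument=value, ...) on one line, values as JSON. send_rows: Moves the arm, as the interface text tells. Its arguments: {"type":"object","properties":{"targets":{"type":"array"},"grip_force":{"type":"number"}},"required":["targets"]}

```bash
mkdir -p pics
python3 - <<'E'
from rig import r,cams
import cv2
for n in("top","side"):
    f=cams.grab_frame(n); cv2.imwrite(f"pics/{n}0.png",f["color"]); print(n,{k:v for k,v in f.items() if k!="color"})
print(r.sense())
E
```

```text
top {'fx': 439.63061270712296, 'fy': 439.63061270712296, 'cx': 276.0536899349098, 'cy': 216.6729457588125, 'k1': -0.10366011128915731, 'xyz': array([ 481.17347483,   51.96909846, 1030.07129261]), 'attitude': array([-3.02616418, -0.03400751, -1.57690721])}
side {'fx': 394.50898802987695, 'fy': 394.50898802987695, 'cx': 275.271072399059, 'cy': 211.85560116981398, 'k1': -0.06199558094808042, 'xyz': array([403.83561626, 642.41541996, 573.26039317]), 'attitude': array([-2.2804893 ,  0.01592093, -2.85040238])}
{'clock': 0.1, 'qpos': array([ 1.12058722e+00,  3.53601200e-01,  1.63403923e+00, -9.61989339e-06,
        1.15522244e+00, -2.42947295e-03]), 'qvel': array([-0.00035384, -0.00139222, -0.00223698,  0.00062131, -0.00019097,
       -0.00078269]), 'joint_efforts': array([ 1.43073510e-03, -6.06340528e+01, -3.42831230e+01,  2.46434283e-04,
        3.65498170e-03,  5.77614014e-05]), 'eef_pos': array([270.43789759, 562.9903526 , 230.63161699]), 'tcp_rot': array([-3.14032243e+00,  5.71019528e-06,  2.69381691e+00]), 'contact_force': array([-0.76021127, -0.24712125, -0.76542802]), 'wrist_torque': array([ 0.00485092, -0.03837286, -0.0248052 ]), 'grasp_force': 0.0, 'opening': 0.9969244484717364}
```

View pics/top0.png

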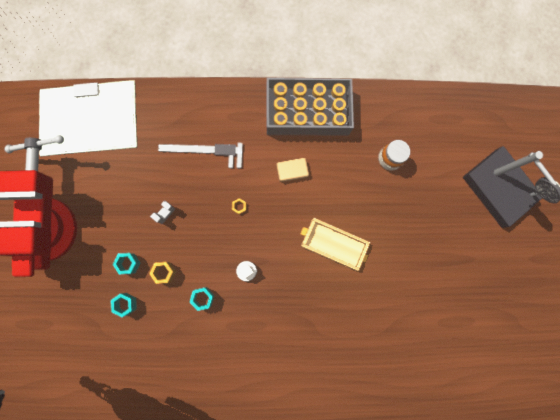

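View pics/side0.png

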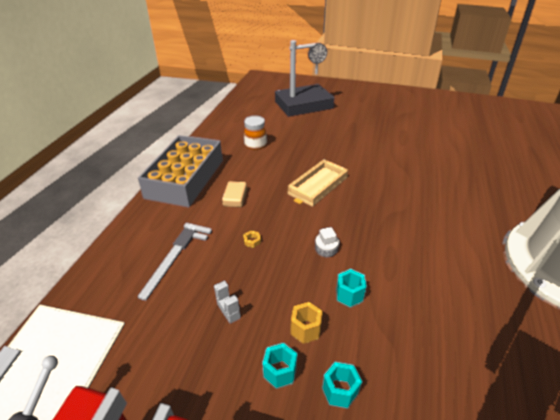

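Brass/nut candidates in the top view are at (161,272) brass, and (124,264), (121,305) and (201,299), which are all turquoise. The lock nut is at (239,206), small, and a tray of small brass rings sits at (310,105). The one meant is (161,272): it is the only large nut that is brass. I'll confirm it in a crop.

```bash
cat > h.py <<'E'
import numpy as np, cv2
from scipy.spatial.transform import Rotation as R
def ray(f,px):
    K=np.array([[f["fx"],0,f["cx"]],[0,f["fy"],f["cy"]],[0,0,1]])
    p=cv2.undistortPoints(np.array(px,float).reshape(-1,1,2),K,np.array([f["k1"],0,0,0])).reshape(-1,2)
    return R.from_euler("xyz",f["attitude"]).apply(np.c_[p,np.ones(len(p))])
def onz(f,px,z):
    d=ray(f,px); t=(np.broadcast_to(z,len(d))-f["xyz"][2])/d[:,2]
    return f["xyz"][:2]+d[:,:2]*t[:,None]
def proj(f,P):
    c=R.from_euler("xyz",f["attitude"]).inv().apply(np.atleast_2d(P)-f["xyz"]); s=c[:,:2]/c[:,2:]
    s=s*(1+f["k1"]*(s**2).sum(1,keepdims=True)); return s*[f["fx"],f["fy"]]+[f["cx"],f["cy"]]
def hexp(c,yaw,z): 
    a=yaw+np.pi/6+np.arange(6)*np.pi/3; return np.c_[c[0]+26.56*np.cos(a),c[1]+26.56*np.sin(a),np.full(6,z)]
def rect(c,yaw,w,h,z):
    q=np.array([[w,h],[-w,h],[-w,-h],[w,-h]])/2; C,S=np.cos(yaw),np.sin(yaw)
    return np.c_[q@np.array([[C,S],[-S,C]])+c,np.full(4,z)]
E
python3 - <<'E'
import cv2
a=cv2.imread("pics/top0.png")
def c(x,y,w,h,s): return cv2.resize(a[y:y+h,x:x+w],None,fx=s,fy=s,interpolation=cv2.INTER_CUBIC)
cv2.imwrite("pics/c1.png",c(100,195,160,120,5)); cv2.imwrite("pics/c2.png",c(295,205,80,75,8))
E
```

```text
(no output)
```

View pics/c1.png

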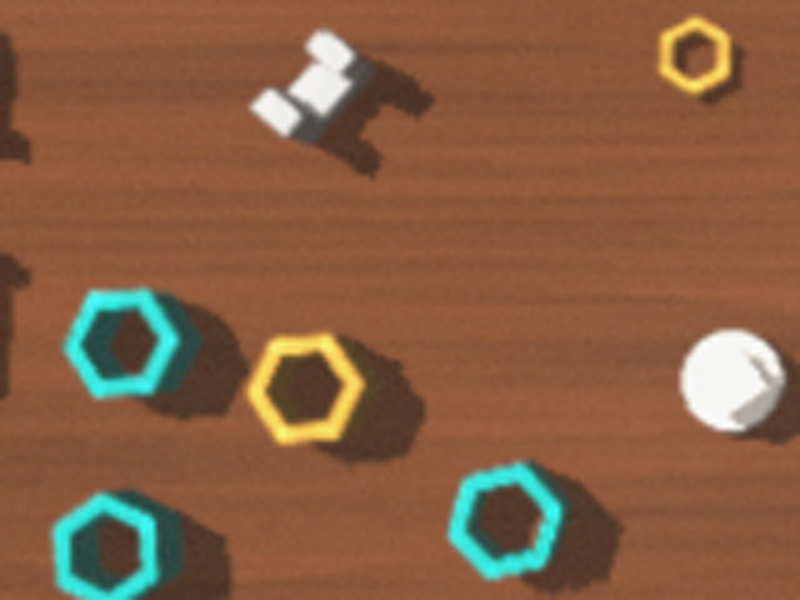

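View pics/c2.png

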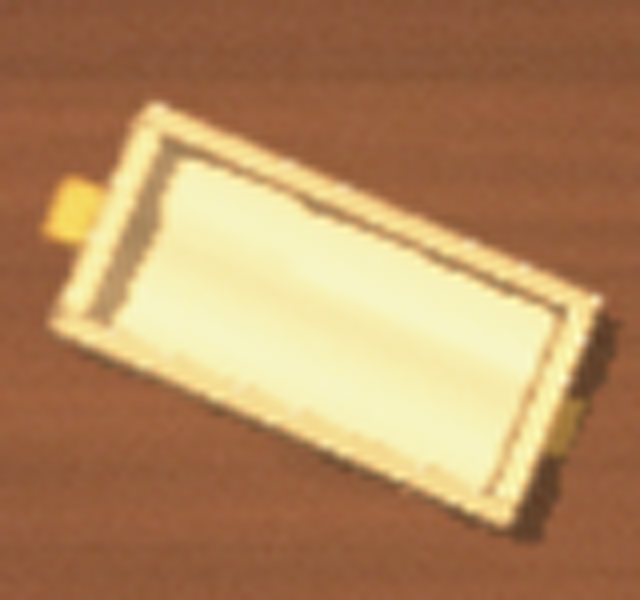

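The brass nut is confirmed at crop (306,388). The plug's head angle isn't readable from the top view, so I'll use the side view. The box corners and gauge jaws are clear.

Run:
```python
from rig import cams
from h import *
from scipy.optimize import least_squares
f=cams.grab_frame("top"); g=cams.grab_frame("side")
def up(p,x,y,s): return (np.array(p,float)+.5)/s-.5+[x,y]
nut=up([(248,390),(272,338),(343,333),(366,385),(341,438),(283,445)],100,195,5)
gau=up([(322,28),(357,50),(287,138),(250,109)],100,195,5)
box=up([(155,103),(603,300),(510,527),(50,325)],295,205,8)
plug=up([(733,380)],100,195,5)
def fit(px,model,z,y0s):
    w=onz(f,px,z).mean(0); best=None
    for y0 in y0s:
        def e(v):
            q=proj(f,model(v[:2],v[2])); d=np.linalg.norm(q[:,None]-px[None],axis=2); 
            i=d.argmin(0); return (q[i]-px).ravel()
        s=least_squares(e,[*w,y0]); 
        if best is None or s.cost<best.cost: best=s
    return best.x.round(3),best.cost
ys=np.linspace(0,np.pi,13)[:-1]
print("nut",fit(nut,lambda c,y:hexp(c,y,42),42,ys))
print("gauge",fit(gau,lambda c,y:rect(c,y,20,48,52),52,ys))
print("box",fit(box,lambda c,y:rect(c,y,72,143,24),24,ys))
print("plug",onz(f,plug,26))
print("turq",onz(f,up([(122,343),(106,547),(506,520)],100,195,5),42))
print("side",proj(g,[[*onz(f,plug,26)[0],26]]))
b=g["color"][215:270,295:360]; b=cv2.resize(b,None,fx=8,fy=8,interpolation=cv2.INTER_CUBIC)
cv2.imwrite("pics/c3.png",b)
```

```text
nut (array([471.383, 274.463,   2.154]), np.float64(2.008516662005497))
gauge (array([608.172, 277.2  ,   0.898]), np.float64(0.5742020795876641))
box (array([ 5.34552e+02, -1.20470e+02, -4.23000e-01]), np.float64(0.3309170875321834))
plug [[474.48851107  85.58811138]]
turq [[491.36502991 359.25942472]
 [400.74618322 364.48333057]
 [413.03810667 185.77233002]]
side [[326.51739304 238.87637324]]
```

View pics/c3.png

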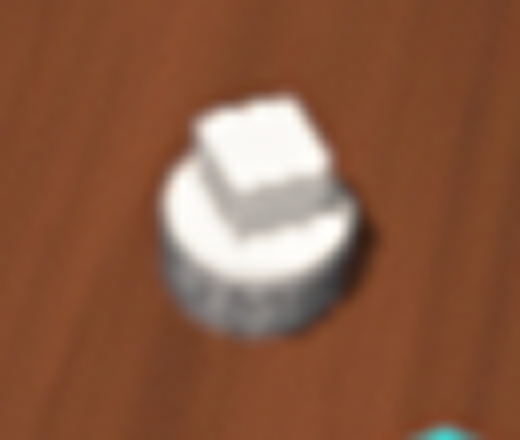

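Head-top corners in the side crop are (192,130), (295,97), (332,160) and (240,190), so I can fit the head's yaw. After that I'll work out the first move.

```bash
cat >> h.py <<'E'
def delta(x,y,z,yaw):
    from rig import r
    s=r.sense(); R0=R.from_euler("xyz",s["tcp_rot"])
    t=R0.inv().apply((np.array([x,y,z])-s["eef_pos"])/1000)
    w=(R0.inv()*R.from_euler("xyz",[np.pi,0,yaw])).as_rotvec()
    print("clk",round(s["clock"],2),"d",t.round(4),w.round(4),"pos",s["eef_pos"].round(1),"rot",s["tcp_rot"].round(4),"open",round(s["opening"],3),"gf",s["grasp_force"])
E
python3 - <<'E'
from rig import cams
from h import *
g=cams.grab_frame("side")
px=(np.array([(192,130),(295,97),(332,160),(240,190)])+.5)/8-.5+[295,215]
w=onz(g,px,48); print(w.round(1),w.mean(0)); e=np.roll(w,-1,0)-w
print(np.degrees(np.arctan2(e[:,1],e[:,0]))%90,np.linalg.norm(e,axis=1))
delta(471,274,200,1.63)
E
```

```text
[[490.7  90.3]
 [468.9  72. ]
 [456.4  91.5]
 [475.5 107.5]] [472.87367476  90.33498598]
[39.99619771 32.87191967 39.82984822 41.5427071 ] [28.4265951  23.17575329 24.9334788  22.93278723]
clk 0.25 d [-0.3059 -0.1738  0.031 ] [-6.0000e-04  3.0000e-04  1.0638e+00] pos [270.5 563.2 230.9] rot [-3.1409  0.      2.6938] open 0.998 gf 0.0
```

Request:
send_rows(targets=[-0.306,-0.174,0.031,0,0,1.064,1,-0.306,-0.174,0.031,0,0,1.064,1,-0.306,-0.174,0.031,0,0,1.064,1,-0.306,-0.174,0.031,0,0,1.064,1,-0.306,-0.174,0.031,0,0,1.064,1,-0.306,-0.174,0.031,0,0,1.064,1,-0.306,-0.174,0.031,0,0,1.064,1,-0.306,-0.174,0.031,0,0,1.064,1,-0.306,-0.174,0.031,0,0,1.064,1,-0.306,-0.174,0.031,0,0,1.064,1,-0.306,-0.174,0.031,0,0,1.064,1,-0.306,-0.174,0.031,0,0,1.064,1], grip_force=60)

```text
clock: 1.25
eef_pos: [470.8, 274.5, 200.3]
tcp_rot: [-3.141, -0.0, 1.631]
contact_force: [0.1, 1.1, 0.3]
opening: 1.002
grasp_force: 0.0
```

Run:
```python
from rig import cams
from h import *
delta(471,274,200,1.63)
f=cams.grab_frame("wrist"); print(f["xyz"],f["attitude"],f["fx"],f["k1"])
im=f["color"].copy(); cv2.imwrite("pics/w1raw.png",im)
for z in(0,42): cv2.polylines(im,[proj(f,hexp((471.4,274.5),.06,z)).round().astype(int)],True,(255,0,255),1)
cv2.imwrite("pics/w1.png",im); print(proj(f,hexp((471.4,274.5),.06,42)).round(1))
```

```text
clk 1.25 d [-0.0005  0.0002  0.0003] [-0.0002 -0.0003  0.0009] pos [470.8 274.5 200.3] rot [-3.1414e+00 -3.0000e-04  1.6309e+00] open 1.002 gf 0.0
[465.39693952 345.91878635 343.87800417] [2.85426654e+00 8.42328939e-05 5.96149715e-02] 361.30132448017423 -0.05271670845774437
[[311.8 175. ]
 [284.7 159.3]
 [257.6 175. ]
 [258.2 205.1]
 [284.7 219.7]
 [311.2 205.1]]
```

View pics/w1.png

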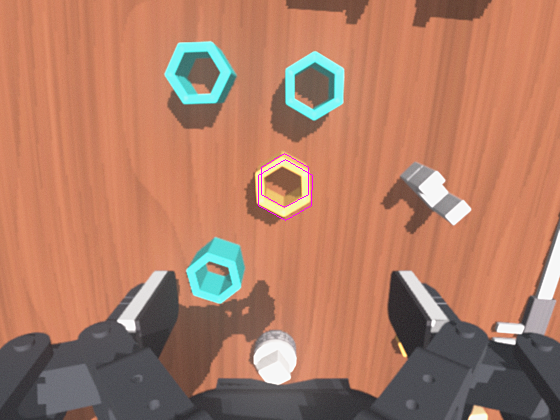

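The projected hexagon matches the brass nut at (284,187) within about 1 px, and it's clear on both sides where the fingers go. Descending to TCP z 18.

Request:
send_rows(targets=[-0.0002,0.0002,0.04,0,0,0.001,1,-0.0002,0.0002,0.08,0,0,0.001,1,-0.0002,0.0002,0.12,0,0,0.001,1,-0.0002,0.0002,0.15,0,0,0.001,1,-0.0002,0.0002,0.17,0,0,0.001,1,-0.0002,0.0002,0.182,0,0,0.001,1,-0.0002,0.0002,0.182,0,0,0.001,1,-0.0002,0.0002,0.182,0,0,0.001,-1,-0.0002,0.0002,0.182,0,0,0.001,-1,-0.0002,0.0002,0.182,0,0,0.001,-1,-0.0002,0.0002,0.182,0,0,0.001,-1,-0.0002,0.0002,0.182,0,0,0.001,-1], grip_force=50)

```text
clock: 2.3
eef_pos: [472.2, 274.5, 20.2]
tcp_rot: [3.139, -0.001, 1.629]
contact_force: [-2.3, 0.4, 8.3]
opening: 0.528
grasp_force: 51.0
```

Request:
send_rows(targets=[0,0,0,0,0,0,-1,0,0,0,0,0,0,-1,0,0,0,0,0,0,-1,0,0,0,0,0,0,-1,0,0,0,0,0,0,-1,0,0,0,0,0,0,-1])

```text
clock: 2.8
eef_pos: [472.2, 274.5, 20.2]
tcp_rot: [3.139, -0.001, 1.629]
contact_force: [-2.8, 0.6, 8.4]
opening: 0.526
grasp_force: 51.0
```

Gripped. Lift it, then carry it over to the box.

Request:
send_rows(targets=[0,0,-0.02,0,0,0,-1,0,0,-0.04,0,0,0,-1,0,0,-0.07,0,0,0,-1,0,0,-0.1,0,0,0,-1,0,0,-0.13,0,0,0,-1,0,0,-0.13,0,0,0,-1], grip_force=60)

```text
clock: 3.3
eef_pos: [474.4, 275.5, 154.7]
tcp_rot: [3.133, -0.004, 1.629]
contact_force: [1.6, 0.7, -3.1]
opening: 0.527
grasp_force: 64.6
```

Run:
```python
from h import *
delta(548.9,-88.6,150,1.148)
```

```text
clk 3.3 d [-0.3679  0.0533  0.0036] [ 0.0075 -0.0064  0.4807] pos [474.4 275.5 154.7] rot [ 3.1329 -0.0044  1.6287] open 0.527 gf 64.56369448453188
```

Request:
send_rows(targets=[-0.035,0.005,0,0,0,0.1,-1,-0.075,0.011,0,0,0,0.2,-1,-0.115,0.017,0,0,0,0.3,-1,-0.155,0.023,0,0,0,0.4,-1,-0.195,0.028,0,0,0,0.481,-1,-0.235,0.034,0,0,0,0.481,-1,-0.275,0.04,0,0,0,0.481,-1,-0.315,0.046,0,0,0,0.481,-1,-0.345,0.05,0,0,0,0.481,-1,-0.368,0.0533,0,0,0,0.481,-1,-0.368,0.0533,0,0,0,0.481,-1,-0.368,0.0533,0,0,0,0.481,-1])

```text
clock: 4.3
eef_pos: [545.6, -91.6, 148.0]
tcp_rot: [-3.141, -0.0, 1.145]
contact_force: [-1.4, -0.1, -3.0]
opening: 0.527
grasp_force: 64.4
```

Run:
```python
from rig import cams
from h import *
delta(548.9,-88.6,60,1.148)
f=cams.grab_frame("wrist"); im=f["color"].copy(); cv2.imwrite("pics/w2raw.png",im)
c=np.array([534.55,-120.47])
for P in(rect(c,-.423,72,143,24),rect(c,-.423,58,129,24)): cv2.polylines(im,[proj(f,P).round().astype(int)],True,(255,0,255),1)
from rig import r
s=r.sense(); 
for dz in(-18,24): cv2.polylines(im,[proj(f,hexp(s["eef_pos"][:2],s["tcp_rot"][2]-np.pi/2,s["eef_pos"][2]+dz)).round().astype(int)],True,(0,255,0),1)
cv2.imwrite("pics/w2.png",cv2.resize(im,(784,588)))
```

```text
clk 4.3 d [0.0041 0.0018 0.088 ] [-0.0002 -0.0001 -0.0028] pos [545.6 -91.6 148. ] rot [-3.1414e+00 -1.0000e-04  1.1452e+00] open 0.527 gf 64.44764295592904
```

View pics/w2.png

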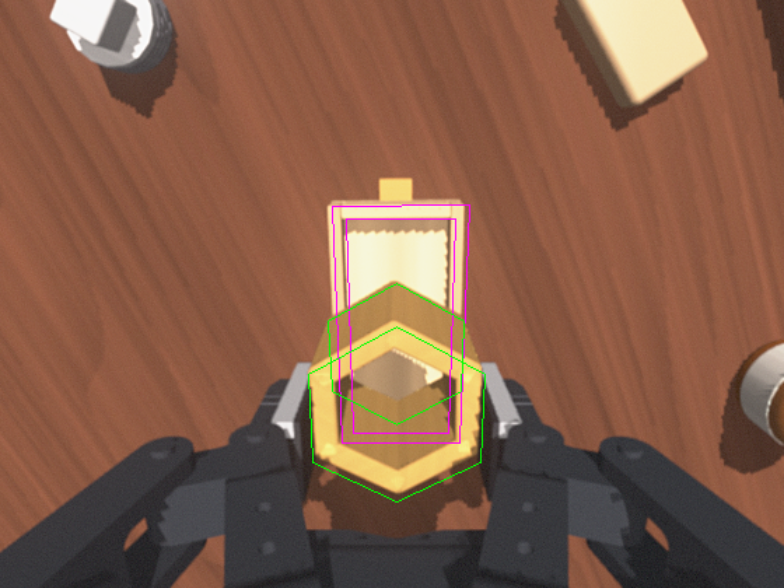

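The nut hangs level and square in the fingers. The wrist view puts the box about 2 mm left of and above my estimate: its corner is at (328,202), against (333,207) predicted. I'll use a compromise and check again closer in.

Request:
send_rows(targets=[0.0041,0.0008,0.02,0,0,-0.003,-1,0.0041,0.0008,0.045,0,0,-0.003,-1,0.0041,0.0008,0.065,0,0,-0.003,-1,0.0041,0.0008,0.075,0,0,-0.003,-1,0.0041,0.0008,0.075,0,0,-0.003,-1,0.0041,0.0008,0.075,0,0,-0.003,-1])

```text
clock: 4.85
eef_pos: [548.1, -86.2, 73.3]
tcp_rot: [-3.141, 0.0, 1.152]
contact_force: [0.0, 0.1, -2.8]
opening: 0.523
grasp_force: 64.3
```

Run:
```python
from rig import cams,r
from h import *
c=np.array([534.26,-118.7])
delta(548,-88.15,75,1.148)
f=cams.grab_frame("wrist"); im=f["color"].copy()
for P in(rect(c,-.423,72,143,24),rect(c,-.423,58,129,24)): cv2.polylines(im,[proj(f,P).round().astype(int)],True,(255,0,255),1)
s=r.sense(); by=np.array([.4105,.912])
for dz in(-20.2,21.8): cv2.polylines(im,[proj(f,hexp(s["eef_pos"][:2]+1.5*by,s["tcp_rot"][2]-np.pi/2,s["eef_pos"][2]+dz)).round().astype(int)],True,(0,255,0),1)
cv2.imwrite("pics/w3.png",cv2.resize(im[100:380,180:380],(571,600*280//210)[:1]+(800,))[:600] if 0 else cv2.resize(im[120:360,130:450],(800,600),interpolation=cv2.INTER_CUBIC))
```

```text
clk 4.85 d [-0.0018  0.0007 -0.0017] [-0.0009  0.0002  0.0038] pos [548.1 -86.2  73.3] rot [-3.1407e+00  2.0000e-04  1.1518e+00] open 0.523 gf 64.30272554978728
```

View pics/w3.png

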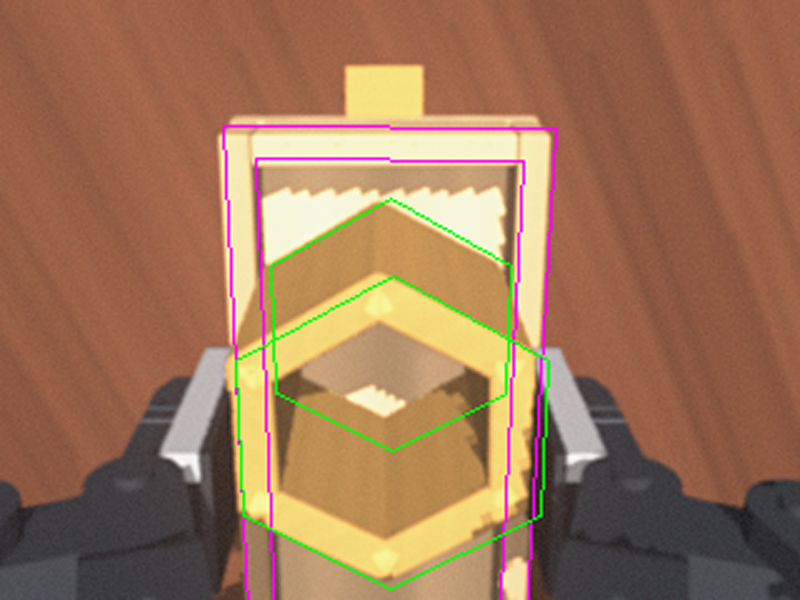

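The nut sits about 2.5 mm too far toward +y and about 1.4 mm toward -x. Its corner is at (380,273) against the box rim's inner edge at y≈162. Correcting before lowering.

Request:
send_rows(targets=[-0.0028,0.0014,0.01,0,0,0.004,-1,-0.0028,0.0014,0.01,0,0,0.004,-1,-0.0028,0.0014,0.01,0,0,0.004,-1,-0.0028,0.0014,0.01,0,0,0.004,-1,-0.0028,0.0014,0.01,0,0,0.004,-1])

```text
clock: 5.32
eef_pos: [548.6, -90.3, 63.6]
tcp_rot: [3.141, -0.0, 1.147]
contact_force: [-0.2, -0.3, -3.2]
opening: 0.525
grasp_force: 64.3
```

Run:
```python
from h import *
delta(548.24,-89.35,26,1.148)
```

```text
clk 5.32 d [ 0.0007 -0.0007  0.0376] [ 0.0005 -0.0001 -0.0014] pos [548.6 -90.3  63.6] rot [ 3.1411e+00 -1.0000e-04  1.1466e+00] open 0.525 gf 64.30299628525972
```

Request:
send_rows(targets=[0.0005,-0.0003,0.008,0,0,0,-1,0.0005,-0.0003,0.016,0,0,0,-1,0.0005,-0.0003,0.023,0,0,0,-1,0.0005,-0.0003,0.028,0,0,0,-1,0.0005,-0.0003,0.032,0,0,0,-1,0.0005,-0.0003,0.035,0,0,0,-1,0.0005,-0.0003,0.037,0,0,0,-1,0.0005,-0.0003,0.0375,0,0,0,-1,0.0005,-0.0003,0.0375,0,0,0,-1])

```text
clock: 6.07
eef_pos: [548.1, -89.5, 26.3]
tcp_rot: [-3.141, 0.0, 1.147]
contact_force: [-3.7, 0.8, 4.9]
opening: 0.527
grasp_force: 65.3
```

Seated on the floor with about 8 N of contact. Opening and lifting away.

Request:
send_rows(targets=[0,0,0,0,0,0,0.3,0,0,0,0,0,0,0.5,0,0,0,0,0,0,0.8,0,0,0,0,0,0,1,0,0,0,0,0,0,1,0,0,-0.03,0,0,0,1,0,0,-0.07,0,0,0,1,0,0,-0.11,0,0,0,1,0,0,-0.15,0,0,0,1,0,0,-0.17,0,0,0,1,0,0,-0.17,0,0,0,1,0,0,-0.17,0,0,0,1])

```text
clock: 7.07
eef_pos: [549.1, -89.7, 197.0]
tcp_rot: [3.139, -0.001, 1.147]
contact_force: [-0.2, -0.1, -1.1]
opening: 1.0
grasp_force: 0.0
```

Run:
```python
from rig import cams
from h import *
delta(608.2,277.2,200,0.898)
f=cams.grab_frame("wrist"); im=f["color"].copy()
c=np.array([534.26,-118.7])
for P in(rect(c,-.423,72,143,24),rect(c,-.423,58,129,6)): cv2.polylines(im,[proj(f,P).round().astype(int)],True,(255,0,255),1)
cv2.polylines(im,[proj(f,hexp(c+35*np.array([.4105,.912]),-.423,48)).round().astype(int)],True,(0,255,0),1)
cv2.imwrite("pics/w4.png",cv2.resize(im[100:340,140:460],(800,600),interpolation=cv2.INTER_CUBIC))
```

```text
clk 7.07 d [ 0.3587 -0.0971 -0.003 ] [ 0.0028 -0.0011  0.2488] pos [549.1 -89.7 197. ] rot [ 3.1387e+00 -8.0000e-04  1.1468e+00] open 1.0 gf 0.0
```

View pics/w4.png

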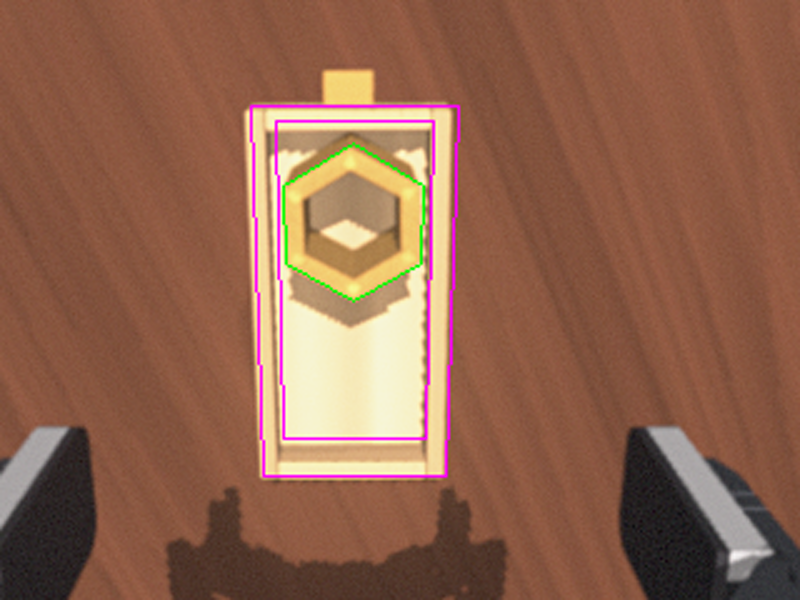

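The nut stands where predicted: the green outline fits, at y≈+35 in the box. Next is the gauge.

Request:
send_rows(targets=[0.036,-0.01,-0.003,0,0,0.1,1,0.075,-0.02,-0.003,0,0,0.2,1,0.115,-0.031,-0.003,0,0,0.249,1,0.155,-0.042,-0.003,0,0,0.249,1,0.195,-0.053,-0.003,0,0,0.249,1,0.235,-0.064,-0.003,0,0,0.249,1,0.275,-0.074,-0.003,0,0,0.249,1,0.315,-0.085,-0.003,0,0,0.249,1,0.345,-0.093,-0.003,0,0,0.249,1,0.3585,-0.097,-0.003,0,0,0.249,1,0.3585,-0.097,-0.003,0,0,0.249,1,0.3585,-0.097,-0.003,0,0,0.249,1])

```text
clock: 8.12
eef_pos: [606.4, 276.7, 196.7]
tcp_rot: [-3.14, 0.003, 0.899]
contact_force: [-0.1, 0.5, -0.3]
opening: 1.0
grasp_force: 0.0
```

```bash
cat >> h.py <<'E'
def off(c,yaw,dx,dy): return (c[0]+dx*np.cos(yaw)-dy*np.sin(yaw),c[1]+dx*np.sin(yaw)+dy*np.cos(yaw))
def prism(fn,z0,z1): return np.vstack([fn(z0),fn(z1)])
def circ(c,rad,z):
    a=np.arange(0,2*np.pi,.15); return np.c_[c[0]+rad*np.cos(a),c[1]+rad*np.sin(a),np.full(len(a),z)]
def gauge(c,y,b=0): return [prism(lambda z:rect(c,y,20,48,z+b),0,22)]+[prism(lambda z:rect(off(c,y,0,d),y,20,12,z+b),22,52) for d in(-18,18)]
def plug(c,y,b=0): return [prism(lambda z:circ(c,22,z+b),0,26),prism(lambda z:rect(c,y,24,24,z+b),26,48)]
def xorfit(f,model,x0,sat=90,b=0,freeyaw=True):
    from scipy.optimize import minimize
    S=4; hsv=cv2.cvtColor(f["color"],cv2.COLOR_BGR2HSV); m=(hsv[...,1]<sat).astype(np.uint8)
    m=cv2.resize(m,None,fx=S,fy=S,interpolation=cv2.INTER_NEAREST)
    def draw(v):
        o=np.zeros_like(m)
        for P in model(v[:2],v[2],b): cv2.fillConvexPoly(o,cv2.convexHull(((proj(f,P)+.5)*S).round().astype(np.int32)),1)
        return o
    roi=cv2.dilate(draw(x0),np.ones((61,61),np.uint8))
    e=lambda v:int(((draw(v)^m)&roi).sum())
    best=None
    for dy in(-.1,0,.1):
        s=np.array([[0,0,0],[4,0,0],[0,4,0],[0,0,.1]])+np.array(x0)+[0,0,dy]
        q=minimize(e,s[0],method="Nelder-Mead",options=dict(initial_simplex=s,xatol=.02,fatol=1,maxiter=150))
        if best is None or q.fun<best.fun: best=q
    print("xorfit",best.x.round(3),"err/area",best.fun/draw(best.x).sum()); return best.x
E
python3 - <<'E'
from rig import cams
from h import *
delta(608.2,277.2,20,.898)
f=cams.grab_frame("wrist"); cv2.imwrite("pics/w5.png",f["color"])
for s in(70,100): x=xorfit(f,gauge,[608.2,277.2,.898],sat=s)
t=cams.grab_frame("top")
for s in(70,100): xorfit(t,gauge,[608.2,277.2,.898],sat=s); xorfit(t,plug,[473.7,88,.69],sat=s)
E
```

```text
clk 8.12 d [0.0021 0.0013 0.1767] [-0.0011  0.0033  0.0012] pos [606.4 276.7 196.7] rot [-3.1404  0.0033  0.8992] open 1.0 gf 0.0
xorfit [606.067 277.461   0.859] err/area 0.05535982139742561
xorfit [605.79  277.801   0.854] err/area 0.20890327520796353
xorfit [608.967 278.688   0.867] err/area 0.5196710380084463
xorfit [474.491  86.411   0.638] err/area 0.11052202283849918
xorfit [608.867 278.414   0.839] err/area 0.628281491286124
xorfit [474.932  85.607   0.582] err/area 0.18627450980392157
```

Request:
send_rows(targets=[0.0006,-0.0005,0.04,0,-0.001,0.039,1,0.0006,-0.0005,0.08,0,-0.001,0.039,1,0.0006,-0.0005,0.12,0,-0.001,0.039,1,0.0006,-0.0005,0.15,0,-0.001,0.039,1,0.0006,-0.0005,0.168,0,-0.001,0.039,1,0.0006,-0.0005,0.177,0,-0.001,0.039,1,0.0006,-0.0005,0.177,0,-0.001,0.039,1])

```text
clock: 8.8
eef_pos: [606.1, 275.7, 19.7]
tcp_rot: [-3.14, 0.005, 0.857]
contact_force: [-0.8, -0.3, 0.1]
opening: 0.999
grasp_force: 0.0
```

Run:
```python
from h import *
delta(606.4,277.5,20,.86)
```

```text
clk 8.8 d [ 0.0015 -0.001  -0.0003] [-0.0014  0.0046 -0.0027] pos [606.1 275.7  19.7] rot [-3.1402  0.0046  0.8573] open 0.999 gf 0.0
```

Request:
send_rows(targets=[0.0015,-0.001,0,-0.001,0.004,-0.003,1,0.0015,-0.001,0,-0.001,0.004,-0.003,-1,0.0015,-0.001,0,-0.001,0.004,-0.003,-1,0.0015,-0.001,0,-0.001,0.004,-0.003,-1,0.0015,-0.001,0,-0.001,0.004,-0.003,-1,0.0015,-0.001,0,-0.001,0.004,-0.003,-1,0.0015,-0.001,0,-0.001,0.004,-0.003,-1,0.0015,-0.001,0,-0.001,0.004,-0.003,-1], grip_force=50)

```text
clock: 9.47
eef_pos: [608.6, 280.1, 23.5]
tcp_rot: [3.139, -0.005, 0.862]
contact_force: [-0.3, -1.2, 7.8]
opening: 0.546
grasp_force: 52.4
```

Request:
send_rows(targets=[0,0,-0.02,0,0,0,-1,0,0,-0.05,0,0,0,-1,0,0,-0.08,0,0,0,-1,0,0,-0.11,0,0,0,-1,0,0,-0.13,0,0,0,-1,0,0,-0.13,0,0,0,-1,0,0,-0.13,0,0,0,-1], grip_force=60)

```text
clock: 10.05
eef_pos: [607.7, 279.7, 152.9]
tcp_rot: [3.14, -0.005, 0.862]
contact_force: [-1.7, -0.1, -1.8]
opening: 0.546
grasp_force: 63.5
```

Run:
```python
from h import *
c=(534.26,-118.7); x,y=off(c,-.423,0.3,-4.5); print(x,y)
delta(x,y,150,1.148)
```

```text
532.686318001738 -122.92652634776434
clk 10.05 d [-0.3545  0.2051  0.0015] [ 0.0028 -0.0048 -0.2861] pos [607.7 279.7 152.9] rot [ 3.1395 -0.0052  0.8619] open 0.546 gf 63.45102310180664
```

Request:
send_rows(targets=[-0.03,0.017,0,0,0,-0.05,-1,-0.063,0.036,0,0,0,-0.1,-1,-0.098,0.056,0,0,0,-0.15,-1,-0.133,0.077,0,0,0,-0.2,-1,-0.168,0.097,0,0,0,-0.25,-1,-0.203,0.117,0,0,0,-0.286,-1,-0.238,0.137,0,0,0,-0.286,-1,-0.273,0.158,0,0,0,-0.286,-1,-0.308,0.178,0,0,0,-0.286,-1,-0.335,0.194,0,0,0,-0.286,-1,-0.3545,0.205,0,0.003,-0.005,-0.286,-1,-0.3545,0.205,0,0.003,-0.005,-0.286,-1])

```text
clock: 11.05
eef_pos: [530.0, -126.5, 149.1]
tcp_rot: [-3.137, 0.004, 1.145]
contact_force: [-0.4, 0.1, -2.3]
opening: 0.548
grasp_force: 63.4
```

Request:
send_rows(targets=[0,0,0.03,0,0,0,-1,0,0,0.05,0,0,0,-1,0,0,0.05,0,0,0,-1,0,0,0.05,0,0,0,-1,0,0,0.05,0,0,0,-1])

```text
clock: 11.47
eef_pos: [532.0, -122.7, 101.0]
tcp_rot: [-3.139, 0.002, 1.148]
contact_force: [1.0, 0.4, -1.7]
opening: 0.551
grasp_force: 63.2
```

Run:
```python
from rig import cams,r
from h import *
delta(532.69,-122.93,29.5,1.148)
f=cams.grab_frame("wrist"); cv2.imwrite("pics/w6.png",f["color"])
s=r.sense(); p=s["eef_pos"]; y=s["tcp_rot"][2]
for st in(50,70): 
  v=xorfit(f,gauge,[p[0],p[1],y],sat=st,b=p[2]-23.5)
  d=v[:2]-p[:2]; print("offset tool x,y", d@[np.cos(y),np.sin(y)], d@[np.sin(y),-np.cos(y)],"yaw",v[2]-y)
```

```text
clk 11.47 d [0.0002 0.0009 0.0715] [-0.0024  0.002   0.0003] pos [ 532.  -122.7  101. ] rot [-3.1392e+00  2.0000e-03  1.1483e+00] open 0.551 gf 63.155919313430786
xorfit [ 530.417 -124.64     1.149] err/area 0.2727351775710222
offset tool x,y -2.503119061793856 -1.179633966323392 yaw 0.00037394996071737907
xorfit [ 530.384 -124.611    1.155] err/area 0.2728198694499134
offset tool x,y -2.4909881814157644 -1.2216611486317817 yaw 0.006288011261135651
```

Two independent measures agree that the gauge sits 2.6 mm toward -x of the tool, so I'll compensate for that. Lower in two stages.

Request:
send_rows(targets=[0.0027,0.0004,0.015,-0.002,0.002,0,-1,0.0027,0.0004,0.03,-0.002,0.002,0,-1,0.0027,0.0004,0.04,-0.002,0.002,0,-1,0.0027,0.0004,0.046,-0.002,0.002,0,-1,0.0027,0.0004,0.046,-0.002,0.002,0,-1,0.0027,0.0004,0.046,-0.002,0.002,0,-1,0.0027,0.0004,0.046,-0.002,0.002,0,-1])

```text
clock: 12.1
eef_pos: [533.9, -121.0, 55.6]
tcp_rot: [3.14, -0.0, 1.148]
contact_force: [0.3, 0.7, -2.7]
opening: 0.545
grasp_force: 63.4
```

Run:
```python
from h import *
delta(533.48,-120.43,29.5,1.148)
```

```text
clk 12.1 d [ 0.0004 -0.0006  0.0261] [ 0.0012 -0.0003 -0.0002] pos [ 533.9 -121.    55.6] rot [ 3.1404e+00 -3.0000e-04  1.1478e+00] open 0.545 gf 63.39771866798401
```

Request:
send_rows(targets=[0.0004,-0.0004,0.008,0,0,0,-1,0.0004,-0.0004,0.014,0,0,0,-1,0.0004,-0.0004,0.018,0,0,0,-1,0.0004,-0.0004,0.021,0,0,0,-1,0.0004,-0.0004,0.024,0,0,0,-1,0.0004,-0.0004,0.026,0,0,0,-1,0.0004,-0.0004,0.0262,0,0,0,-1,0.0004,-0.0004,0.0262,0,0,0,-1])

```text
clock: 12.77
eef_pos: [532.9, -120.4, 29.5]
tcp_rot: [-3.141, 0.0, 1.148]
contact_force: [-4.7, 0.7, 11.6]
opening: 0.549
grasp_force: 65.2
```

Seated. Release, lift, then work out the plug move.

Request:
send_rows(targets=[0,0,0,0,0,0,0.3,0,0,0,0,0,0,0.5,0,0,0,0,0,0,0.8,0,0,0,0,0,0,1,0,0,0,0,0,0,1,0,0,-0.03,0,0,0,1,0,0,-0.07,0,0,0,1,0,0,-0.11,0,0,0,1,0,0,-0.15,0,0,0,1,0,0,-0.17,0,0,0,1,0,0,-0.17,0,0,0,1,0,0,-0.17,0,0,0,1])

```text
clock: 13.77
eef_pos: [533.8, -120.5, 199.9]
tcp_rot: [3.139, -0.001, 1.148]
contact_force: [-0.9, -0.6, -0.5]
opening: 1.001
grasp_force: 0.0
```

Run:
```python
from rig import cams
from h import *
f=cams.grab_frame("wrist"); cv2.imwrite("pics/w7.png",f["color"])
c=(534.26,-118.7); g0=off(c,-.423,0,-4.5); b=-.423
v=xorfit(f,gauge,[*g0,1.148],sat=50,b=6)
d=v[:2]-c; print("box-frame gauge",d@[np.cos(b),np.sin(b)],d@[-np.sin(b),np.cos(b)])
delta(474.3,87,200,.66)
s=cams.grab_frame("side")
for st in(70,100): xorfit(s,plug,[473.7,88,.65],sat=st)
```

```text
xorfit [ 530.575 -123.045    1.132] err/area 0.23587113650444
box-frame gauge -1.5772174417086382 -5.474508229017827
clk 13.82 d [ 0.165  -0.1384 -0.0016] [ 1.000e-04 -1.000e-04  4.878e-01] pos [ 532.8 -120.3  198.4] rot [ 3.1415e+00 -1.0000e-04  1.1478e+00] open 0.994 gf 0.0
xorfit [474.305  86.137   0.674] err/area 0.06495518424255838
xorfit [474.015  86.08    0.598] err/area 0.07180733539549271
```

Request:
send_rows(targets=[0.03,-0.026,0,0,0,0.1,1,0.06,-0.052,0,0,0,0.2,1,0.09,-0.077,0,0,0,0.3,1,0.12,-0.1,0,0,0,0.4,1,0.15,-0.125,0,0,0,0.49,1,0.165,-0.138,0,0,0,0.49,1,0.165,-0.138,0,0,0,0.49,1,0.165,-0.138,0,0,0,0.49,1,0.165,-0.138,0,0,0,0.49,1])

```text
clock: 14.62
eef_pos: [474.5, 86.3, 197.6]
tcp_rot: [-3.141, 0.002, 0.659]
contact_force: [2.0, -0.1, -0.1]
opening: 0.999
grasp_force: 0.0
```

Run:
```python
from rig import cams,r
from h import *
f=cams.grab_frame("wrist"); cv2.imwrite("pics/w8.png",f["color"])
for st in(50,70): v=xorfit(f,plug,[474.3,86.1,.65],sat=st)
delta(v[0],v[1],27,v[2])
```

```text
xorfit [472.369  86.371   0.854] err/area 0.0350936135121102
xorfit [472.36   86.308   0.846] err/area 0.05509793153944719
clk 14.67 d [-0.0015 -0.0017  0.1709] [-0.0005  0.0013 -0.1882] pos [474.8  86.  197.9] rot [-3.1412e+00  1.3000e-03  6.5770e-01] open 1.0 gf 0.0
```

The head yaw disagrees between views (0.65 and 0.85), so I'll use the last picture to settle it.

Run:
```python
from rig import cams,r
from h import *
f=cams.grab_frame("wrist"); p=proj(f,[[472.4,86.3,26]])[0]; u=(p-30).round().astype(int); print(u)
a=cv2.resize(f["color"][u[1]:u[1]+60,u[0]:u[0]+60],(600,600),interpolation=cv2.INTER_CUBIC); cv2.imwrite("pics/w9.png",a)
```

```text
[251 157]
```

View pics/w9.png

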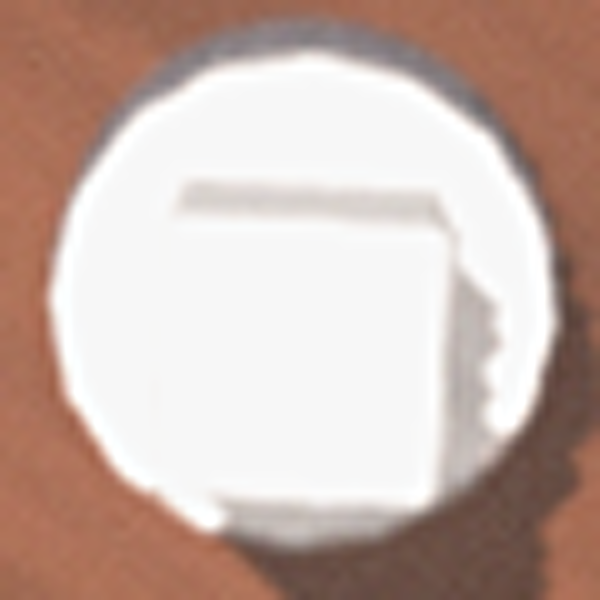

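The head is nearly square to the image. Its top corners are at crop (178,218), (448,230) and (436,502), and its back base edge runs (182,183) to (438,192).

Run:
```python
from rig import cams,r
from h import *
f=cams.grab_frame("wrist")
u=lambda q:(np.array(q)+.5)/10-.5+[251,157]
w=onz(f,u([(178,218),(448,230),(436,502)]),48.); b=onz(f,u([(182,183),(438,192)]),26.)
for e in(w[1]-w[0],w[2]-w[1],b[1]-b[0]): print(np.arctan2(e[1],e[0])%(np.pi/2),np.linalg.norm(e))
print((w[0]+w[2])/2); delta(472.9,86.3,27,.65)
```

```text
0.61142859563417 22.34828854287128
0.6229950836850393 23.429386363187906
0.6209460761004927 22.704412430813388
[473.23981381  86.17489683]
clk 14.77 d [-0.0012 -0.0017  0.1712] [-0.0001  0.0007  0.0066] pos [475.   85.8 198.2] rot [-3.1414e+00  7.0000e-04  6.5660e-01] open 1.001 gf 0.0
```

Request:
send_rows(targets=[-0.0013,-0.0015,0.04,0,0,0.037,1,-0.0013,-0.0015,0.08,0,0,0.037,1,-0.0013,-0.0015,0.12,0,0,0.037,1,-0.0013,-0.0015,0.15,0,0,0.037,1,-0.0013,-0.0015,0.165,0,0,0.037,1,-0.0013,-0.0015,0.171,0,0,0.037,1,-0.0013,-0.0015,0.171,0,0,0.037,1,-0.0013,-0.0015,0.171,0,0,0.037,1])

```text
clock: 15.43
eef_pos: [473.7, 86.7, 28.2]
tcp_rot: [3.141, -0.0, 0.62]
contact_force: [0.3, -0.1, 0.5]
opening: 0.999
grasp_force: 0.0
```

Request:
send_rows(targets=[0,0,0,0,0,0,0,0,0,0,0,0,0,-0.2,0,0,0,0,0,0,-1,0,0,0,0,0,0,-1,0,0,0,0,0,0,-1,0,0,0,0,0,0,-1,0,0,0,0,0,0,-1,0,0,0,0,0,0,-1,0,0,0,0,0,0,-1,0,0,0,0,0,0,-1], grip_force=60)

```text
clock: 16.27
eef_pos: [473.4, 87.2, 28.4]
tcp_rot: [3.141, -0.001, 0.621]
contact_force: [-1.1, -0.9, 9.2]
opening: 0.268
grasp_force: 59.1
```

Request:
send_rows(targets=[0,0,-0.02,0,0,0,-1,0,0,-0.05,0,0,0,-1,0,0,-0.08,0,0,0,-1,0,0,-0.11,0,0,0,-1,0,0,-0.13,0,0,0,-1,0,0,-0.13,0,0,0,-1,0,0,-0.13,0,0,0,-1])

```text
clock: 16.85
eef_pos: [473.4, 87.2, 158.3]
tcp_rot: [3.141, -0.002, 0.621]
contact_force: [-0.6, -1.1, -3.8]
opening: 0.266
grasp_force: 60.4
```

Run:
```python
from h import *
x,y=off((534.26,-118.7),-.423,-.3,-39); print(x,y)
delta(x,y,150,1.148)
```

```text
517.9770241812458 -154.13945115948985
clk 16.85 d [-0.1042  0.2223  0.0083] [ 0.0015 -0.0017 -0.5271] pos [473.4  87.2 158.3] rot [ 3.1406e+00 -2.0000e-03  6.2090e-01] open 0.266 gf 60.44022560119629
```

Request:
send_rows(targets=[-0.012,0.026,0,0,0,-0.06,-1,-0.027,0.057,0,0,0,-0.14,-1,-0.043,0.092,0,0,0,-0.22,-1,-0.06,0.128,0,0,0,-0.3,-1,-0.077,0.165,0,0,0,-0.38,-1,-0.092,0.197,0,0,0,-0.46,-1,-0.1042,0.2223,0.008,0.001,-0.002,-0.527,-1,-0.1042,0.2223,0.03,0.001,-0.002,-0.527,-1,-0.1042,0.2223,0.06,0.001,-0.002,-0.527,-1,-0.1042,0.2223,0.07,0.001,-0.002,-0.527,-1,-0.1042,0.2223,0.07,0.001,-0.002,-0.527,-1,-0.1042,0.2223,0.07,0.001,-0.002,-0.527,-1])

```text
clock: 17.85
eef_pos: [516.6, -153.7, 86.6]
tcp_rot: [-3.137, 0.002, 1.148]
contact_force: [-0.1, 0.3, -3.0]
opening: 0.264
grasp_force: 60.3
```

Run:
```python
from rig import cams,r
from h import *
delta(517.98,-154.14,34.4,1.148)
c=np.array((534.26,-118.7)); b=-.423
T=lambda v:((v-c)@[np.cos(b),np.sin(b)],(v-c)@[-np.sin(b),np.cos(b)])
f=cams.grab_frame("wrist"); cv2.imwrite("pics/w10.png",f["color"]); p=r.sense()["eef_pos"]
for st in(40,60):
  v=xorfit(f,plug,[p[0],p[1],1.148],sat=st,b=p[2]-28.4); print("plug box",T(v[:2]),"tcp box",T(p[:2]))
  v=xorfit(f,gauge,[531.5,-123,1.148],sat=st,b=6); print("gauge box",T(v[:2]))
```

```text
clk 17.85 d [0.0003 0.0017 0.0522] [-0.0046  0.002   0.0002] pos [ 516.6 -153.7   86.6] rot [-3.1370e+00  2.0000e-03  1.1482e+00] open 0.264 gf 60.345618724823
xorfit [ 514.902 -155.13     1.356] err/area 0.15250785720588933
plug box (np.float64(-2.697212634837671), np.float64(-41.16528037688947)) tcp box (np.float64(-0.7396104794602607), np.float64(-38.96850339237083))
xorfit [ 531.306 -123.046    1.156] err/area 0.062502564944392
gauge box (np.float64(-0.9093129494942565), np.float64(-5.1753153508892655))
xorfit [ 515.655 -153.854    1.147] err/area 0.19995246179966045
plug box (np.float64(-2.5348683509623324), np.float64(-39.69280470996489)) tcp box (np.float64(-0.7396104794602607), np.float64(-38.96850339237083))
xorfit [ 531.254 -123.048    1.149] err/area 0.09760806166737407
gauge box (np.float64(-0.9558705936293499), np.float64(-5.198940051291001))
```

The gauge checks out in the box at (-0.9,-5.2). The plug lines up too, so lower it in one run with a slow finish.

Request:
send_rows(targets=[0.0003,0.0015,0.012,-0.004,0.002,0,-1,0.0003,0.0015,0.022,-0.004,0.002,0,-1,0.0003,0.0015,0.03,-0.004,0.002,0,-1,0.0003,0.0015,0.03,-0.004,0.002,0,-1,0.0003,0.0015,0.03,-0.004,0.002,0,-1])

```text
clock: 18.32
eef_pos: [518.8, -154.4, 57.6]
tcp_rot: [3.14, -0.0, 1.148]
contact_force: [0.0, -0.3, -2.8]
opening: 0.263
grasp_force: 60.4
```

Run:
```python
from h import *
delta(517.98,-154.14,34.4,1.148)
```

```text
clk 18.32 d [-0.0001 -0.0009  0.0232] [ 0.0019 -0.0003  0.0001] pos [ 518.8 -154.4   57.6] rot [ 3.1397e+00 -3.0000e-04  1.1481e+00] open 0.263 gf 60.44254660606384
```

Request:
send_rows(targets=[0,-0.0002,0.007,0.001,0,0,-1,0,-0.0002,0.012,0.001,0,0,-1,0,-0.0002,0.016,0.001,0,0,-1,0,-0.0002,0.019,0.001,0,0,-1,0,-0.0002,0.0215,0.001,0,0,-1,0,-0.0002,0.023,0.001,0,0,-1,0,-0.0002,0.023,0.001,0,0,-1,0,-0.0002,0.023,0.001,0,0,-1])

```text
clock: 18.98
eef_pos: [519.0, -154.6, 34.7]
tcp_rot: [3.14, -0.0, 1.148]
contact_force: [-0.3, 0.5, -2.4]
opening: 0.265
grasp_force: 60.5
```

Still hanging free (-2.4 N), so go down a little more.

Request:
send_rows(targets=[0,0,0.0007,0,0,0,-1,0,0,0.0014,0,0,0,-1,0,0,0.0014,0,0,0,-1])

```text
clock: 19.23
eef_pos: [519.2, -154.7, 34.5]
tcp_rot: [3.139, -0.0, 1.148]
contact_force: [-4.1, 0.1, 12.9]
opening: 0.264
grasp_force: 62.4
```

Contact with the floor (12.9 N). Release and back off high.

Request:
send_rows(targets=[0,0,0,0,0,0,-0.3,0,0,0,0,0,0,0,0,0,0,0,0,0,0.3,0,0,0,0,0,0,0.3,0,0,0,0,0,0,0.3,0,0,-0.03,0,0,0,0.3,0,0,-0.07,0,0,0,0.3,0,0,-0.11,0,0,0,0.3,0,0,-0.15,0,0,0,0.5,0,0,-0.17,0,0,0,1,0,0,-0.17,0,0,0,1,0,0,-0.17,0,0,0,1])

```text
clock: 20.23
eef_pos: [519.3, -154.8, 204.5]
tcp_rot: [3.137, -0.001, 1.148]
contact_force: [0.3, 0.2, -0.4]
opening: 1.0
grasp_force: 0.0
```

Run:
```python
from rig import cams,r
from h import *
c=np.array((534.26,-118.7)); b=-.423
T=lambda v:np.round(((v-c)@[np.cos(b),np.sin(b)],(v-c)@[-np.sin(b),np.cos(b)]),1)
for n in("wrist","side","top"):
  f=cams.grab_frame(n); cv2.imwrite(f"pics/end_{n}.png",f["color"])
  v=xorfit(f,plug,[*off(c,b,0,-40),1.148],sat=45,b=6); print(n,"plug box",T(v[:2]))
  v=xorfit(f,gauge,[531.3,-123,1.148],sat=45,b=6); print(n,"gauge box",T(v[:2]))
s=r.sense(); print(s["clock"],s["eef_pos"],s["opening"],s["contact_force"])
```

```text
xorfit [ 517.989 -155.307    1.192] err/area 0.5671687672917307
wrist plug box [  0.2 -40.1]
xorfit [ 530.518 -123.001    1.14 ] err/area 0.5600391109773983
wrist gauge box [-1.6 -5.5]
xorfit [ 520.061 -152.705    1.304] err/area 0.35538134901192225
side plug box [  1.  -36.8]
xorfit [ 532.427 -152.72     1.397] err/area 0.622563946406821
side gauge box [ 12.3 -31.8]
xorfit [ 520.493 -153.963    1.031] err/area 0.7784306292645944
top plug box [  1.9 -37.8]
xorfit [ 532.092 -130.758    1.589] err/area 0.701239866475918
top gauge box [  3.  -11.9]
20.3833 [ 517.60089841 -154.26742673  201.72111987] 0.9997481373775173 [ 0.14505771 -0.49190005 -0.44188074]
```

The single fits overlap each other's regions, so I'll check plug and gauge together as one silhouette, wrist and side.

Run:
```python
from rig import cams
from h import *
c=(534.26,-118.7); b=-.423
def both(cc,y,bb): 
    d=np.subtract(cc,c); return gauge(np.add(off(c,b,-.9,-5.2),d),y,bb)+plug(np.add(off(c,b,0,-40),d),y,bb)
for n in("wrist","side"):
  f=cams.grab_frame(n)
  for s in(45,70): xorfit(f,both,[*c,1.148],sat=s,b=6)
```

```text
xorfit [ 533.868 -118.94     1.142] err/area 0.33296703296703295
xorfit [ 534.08  -118.662    1.134] err/area 0.3810939654170058
xorfit [ 536.796 -121.351    1.335] err/area 0.3618211633066461
xorfit [ 537.09  -124.336    1.131] err/area 0.31697187087030393
```

Run:
```python
from h import *
from rig import cams
c=(534.26,-118.7); b=-.423
f=cams.grab_frame("wrist"); m=cv2.cvtColor(f["color"],cv2.COLOR_BGR2HSV)[...,1]<45
o=np.zeros(m.shape,np.uint8)
for P in gauge(off(c,b,-.9,-5.2),1.148,6)+plug(off(c,b,0,-40),1.148,6): cv2.fillConvexPoly(o,cv2.convexHull(proj(f,P).round().astype(np.int32)),1)
x,y,w,h=cv2.boundingRect(o)
for j in range(y-8,y+h+8,2): print("".join(".mo#"[m[j,i]+2*o[j,i]] for i in range(x-10,x+w+10)))
```

```text
mmmmmm...mmmmmm...................................................mmmmm...mmmmmmm.
mmmmmm...mmmmm....................................................mmmmm...mmmmmmm.
mmmmmm...mmmmmm..................................................mmmmmmm...mmmmmm.
mmmmmm...mmmmmmm.................................................mmmmmmm...mmmmmm.
mmmmmm...mmmmm#ooooooooooooooooooooooooooooooooooooooooooooooooooo#mmmm....mmmmmm.
mmmmmm...mmmm########################################################mm....mmmmmm.
mmmmmmm..mm############################################################m..mmmmmmm.
mmmmmm...m##############################################################..mmmmmmm.
mmmmmm...m#############################################################o..mmmmmm..
.mmmmmm..m#############################################################o..mmmmmm..
.mmmmmm..m#############################################################o..mmmmmm..
.mmmmmm...#############################################################o..mmmmmm..
.mmmmmm...#############################################################o..mmmmmm..
.mmmmmm...###########
[... 2100 characters left out ...]
###############mmmmmmmmm...mmmmmm...
...mmmmm...mmmmmmmmm...m####################################m.mmmmmmmm...mmmmmm...
..mmmmmm...mmmmmmmmmm....m###############################mm..mmmmmmmm....mmmmmm...
...mmmmmm..mmmmmmmmm.........o########################.......mmmmmmmm....mmmmmm...
...mmmmmm........................ooo#############oo......................mmmmmm...
...mmmmmm................................................................mmmmmm...
...mmmmmm.mmmmmmmmmmmmmmmmmm.........................mmmmmmmmmmmmmmmmmmmmmmmmmm...
...mmmmmm.mmmmmmmmmmmmmmmmmm.mmm...m.....mm.........mmmmmmmmmmmmmmmmmmmmmmmmmmm...
...mmmmmm.mmmmmmmmmmmmmmmmmmmmmmmmmmmmmmmmmmmmmmmmmmmmmmmmmmmmmmmmmmmmmmmmmmmm....
```

The silhouettes match within about 1 px and there are clear gaps. The excess in the mask is just pale wood: walls and floor. Everything is seated and the arm is clear, so I'll hand in.

```bash
python3 -c "
from rig import r
print(r.sign_off())"
```

```text
the job is handed in; nothing more can be done
None
```

The brass union nut, snap gauge and pipe plug are in the kit box in that order, upright on its floor with gaps between them, and the job is handed in at about 20 s; the hand-in gave no verdict, and I did not re-measure the bystanders.

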